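# Make up two field kits at the radio desk

## Robot

A 6-joint arm with a two-finger parallel gripper is mounted at the origin on the work surface. World frame = base frame: x ahead of the robot, y to its left, z up, the work surface at z = 0. Lengths are in m, angles in rad, forces in N, time in s.
With the tool pointing down it reaches from about 0.375 to 0.925 m from the base axis. Payload 5.7 kg.
Tool frame: the origin (TCP) lies midway between the tips of the shut fingers; the grasp point (between the pads) lies 19 mm behind it; z points along the fingers, y is the line along which they close (so a half turn about z gives the same grasp; the last joint's range is limited). The gripper opens to 88 mm and grips with 3 to 60 N. Pads are 20 mm wide; open, the fingers measure 115 mm over their backs; the gripper's body (75 mm by 178 mm) begins 61 mm behind the grasp point.
Start: joints at [-1.277, 0.359, 1.51, -0, 1.272, -0.115], TCP at [0.238, -0.551, 0.223] pointing down, gripper open.
Joint ranges: [-2.97, 2.97], [-1.01, 2.36], [0.21, 2.38], [-0.96, 4.11], [0.2, 2.71], [-2.98, 2.98]. Speed limits (rad/s): [2.39, 2.39, 3.14, 3.14, 3.14, 3.14].

## Interface

Orientations are given as a unit quaternion [x, y, z, w].
In Python, from rig import telemetry, optics, order gives the robot as it stands. The module is installed in compiled form; this text tells all that it offers.
- The arm moves only by the tool play_rows, never from a script. Its argument "deltas" is a list of rows, each an object with "claw": the finger opening in mm, from 0 to 87.8; "delta_pos": the shift along the world's x, y, z in units of 50 mm (1.0 is 50 mm), a list of three; "rot": the turn, a rotation vector about the world's x, y, z in degrees, a list of three. A call has exactly 10 rows; each row shifts and turns the commanded pose from where the row before left it; what a row does not reach is not made up. A row lasts 1/8 s, in which the tool goes at most 62.5 mm and 10.7 degrees, less where a joint would pass 70% of its speed; a pose out of reach is approached as far as the arm can. A call is refused whole if a number of a shift passes 1 or a number of a turn 10.7, either way. A call with a gripper value outside its range is refused whole. The fingers move at their own pace and stop on an object; "newtons" is the grip in N (left out, the last holds). Time passes only in rows, so rows that do not move let the fingers close, or fill a call up. It gives the time, the measured TCP pose, the force, the opening and the grip force at its end, in the units of the state.
- telemetry.observe(): the state, without advancing time (a new reading comes with each control period).
- optics.capture(name): name is "side" or "top" or "wrist"; returns a dict with "pixels" (420x560x3 uint8, red, green, blue), "fx", "fy", "cx", "cy" (pixels), "world_to_cam" (4x4, takes a point from world to camera coordinates); the wrist camera has in their place "mount" (4x4, takes a point from camera to tool coordinates, whose origin is the TCP and whose axes are the flange's). Camera axes: x right, y down, z forward; pixel columns grow to the right and rows downward; lengths in m; the calibration is good to about 2 mm. A picture is of the moment at which its call begins: read the wrist's pose just before it. There is no depth.
- order.finish_job(): hands the job in; it is judged then, once.
The state is a dict: "time_s": time; "q": joint angles; "dq": joint speeds; "tau": joint torques, N m; "ee_pos": TCP position; "tool_rot": TCP orientation; "wrist_force": force on the tool from outside, world axes, zero at the start; "wrist_torque": the same for the moment, N m; "grip_width": finger opening in m; "grip_force": force on a finger pad.
Only numpy, scipy, OpenCV 4.12 (cv2) and the standard library are available. Lean on these libraries where they do the work, as an engineer would, in place of code of your own. Each camera call takes 0.05 s, during which the arm holds its last target. There are 200 camera calls.

## Task

Make up the two field kits. In the three-compartment tray put the radio in the wide compartment and the small battery pack and the metal capsule in the two small compartments, one in each, whichever way round; in the two-compartment tray put the satellite receiver in the wide compartment and the large battery pack in the narrow one. Each thing must end fully down on the tray floor inside its compartment, top side up as it is now (the capsule standing), and the mug must be left where it is.

Things in the scene. Friction and masses are not known exactly. Their poses are not given: they have to be found in the camera images.
- tray3: Three-compartment kit tray. Fixed aluminium tray, 165 (x) by 160 (y) mm, floor 4 mm thick, walls 5 mm thick, tops 16 mm above the desk. Origin: centre of underside; z up; x within 0.35 rad of world x. Wide compartment on its -x side: 85 by 150 mm, centre (-35, 0) mm. On its +x side two small compartments, each 65 (x) by 72 (y) mm, centres (45, 39) and (45, -39) mm.
- tray2: Two-compartment kit tray. Fixed aluminium tray, 165 (x) by 160 (y) mm, floor 4 mm thick, walls 5 mm thick, tops 16 mm above the desk. Origin: centre of underside; z up; x within 0.35 rad of world x. Wide compartment on its -x side: 85 by 150 mm, centre (-35, 0) mm. On its +x side one narrow compartment, 65 (x) by 150 (y) mm, centre (45, 0) mm.
- radio_mid (a point): Handheld two-way radio lying on its back, black, with small screen, speaker ribs and stub antenna. About 220 g; 122 mm long (x) over all, 50 wide (y), 34 thick (z). Point: middle of the overall length, half-way up. The block-shaped case reaches from x = -61 to +29 mm; the antenna (14 mm thick, 12 mm off to +y) from there to x = +61 mm.
- gps_mid (a point): Handheld satellite-navigation receiver lying on its back, grey, with a black-framed screen and a few round buttons on top, no antenna. A block 110 mm long (x), 54 mm wide (y), 30 mm thick (z), about 200 g. Point: its centre, half-way up.
- battery_l_mid (a point): Large battery pack: black block 90 (x) by 42 (y) by 36 (z) mm with a grey panel and three brass contacts on top, about 240 g. Point: its centre, half-way up.
- battery_s_mid (a point): Small battery pack: black block 46 (x) by 34 (y) by 36 (z) mm with a grey panel and three brass contacts on top, about 110 g. Point: its centre, half-way up.
- capsule_mid (a point): Waterproof metal capsule with screw cap, standing upright: cylinder 32 mm in diameter (cap 34 mm), 50 mm tall, about 60 g. Point: on its axis, half-way up.
- mug_mid (a point): Bystander: white mug standing among the stock, loose, 72 mm across, 85 mm tall, handle on its +y side. Point: on its axis, half-way up.
Mind the look-alikes: they are no part of the job. What is shaped like the tray3 but turquoise is not meant.

How it is judged:
By the outcome, as a careful person would: the job done as asked, in the order asked, and still so for the second after the job is handed in, with the robot touching nothing.
It also fails if it takes over 120 s, if anything falls off the work surface, if the arm or the gripper's body presses on something with over 40 N, if the wrist force passes 120 N, or if a joint passes its speed limit or range.

## Working session

There is one attempt and no reset: what is moved stays moved. The work goes in short steps, Python scripts to look and compute and a tool call to move; the robot and the scene stay as the last step left them, time stands still between calls to the robot, and variables do not carry over. Pictures are saved under pics/ and viewed, at most 15 in all, crops included, and the job is handed in when it is done.

Besides the shell and the picture viewer there is one more tool, called after ">>>" by a JSON object that holds its "fn" and its "kwargs", one argument or row to a line. play_rows: Moves the arm, as the interface text tells. Its arguments: {"type":"object","properties":{"deltas":{"type":"array"},"newtons":{"type":"number"}},"required":["deltas"]}

```bash
mkdir -p pics && cat > h.py <<'E'
import numpy as np, cv2
from rig import telemetry, optics, order
from scipy.spatial.transform import Rotation as R
def snap(n,f):
    c=optics.capture(n); cv2.imwrite('pics/'+f,cv2.cvtColor(c['pixels'],cv2.COLOR_RGB2BGR)); return c
def ray(c,u,v,z,T=None):
    # T: cam->world
    if T is None: T=np.linalg.inv(c['world_to_cam'])
    d=T[:3,:3]@np.array([(u-c['cx'])/c['fx'],(v-c['cy'])/c['fy'],1]); o=T[:3,3]
    return o+d*(z-o[2])/d[2]
E
python3 - <<'E'
from h import *
for n in('top','side','wrist'):
    s=telemetry.observe(); c=snap(n,n+'0.png')
    if n!='wrist':
        print(n,c['fx'],c['cx'],c['cy'],np.linalg.inv(c['world_to_cam']).round(3).tolist())
    else: print(c['mount'].round(3).tolist(),c['fx'])
print(s)
E
```

```text
top 384.98349753144385 275.35738146162527 206.4383080315887 [[0.023, -0.999, 0.042, 0.447], [-1.0, -0.023, 0.007, -0.019], [-0.006, -0.042, -0.999, 0.801], [0.0, 0.0, 0.0, 1.0]]
side 389.7760075783714 275.78926222374935 209.06302454753634 [[-0.996, -0.058, 0.064, 0.407], [-0.085, 0.78, -0.62, 0.599], [-0.015, -0.623, -0.782, 0.803], [0.0, 0.0, 0.0, 1.0]]
[[0.001, -0.963, -0.269, 0.073], [1.0, 0.001, -0.001, 0.0], [0.001, -0.269, 0.963, -0.162], [0.0, 0.0, 0.0, 1.0]] 375.7617450294795
{'time_s': 0.1, 'q': array([-1.27710341e+00,  3.59444916e-01,  1.51130640e+00,  4.99589487e-06,
        1.27248417e+00, -1.15116998e-01]), 'dq': array([-0.00036263, -0.00184481, -0.00588205,  0.00092806,  0.00145759,
       -0.00158173]), 'tau': array([-9.90797503e-05, -5.16358101e+01, -2.71405649e+01,  6.76395348e-02,
        2.76020280e-02, -2.68600229e-05]), 'ee_pos': array([ 0.23831846, -0.54997662,  0.22189331]), 'tool_rot': array([ 9.79181762e-01,  2.02983749e-01, -7.08675290e-05, -8.18355555e-04]), 'wrist_force': array([ 0.52455806, -1.03634004, -0.85463737]), 'wrist_torque': array([ 0.02380836, -0.02277975,  0.01913602]), 'grip_force': 0.0, 'grip_width': 0.0876464006722227}
```

View pics/top0.png

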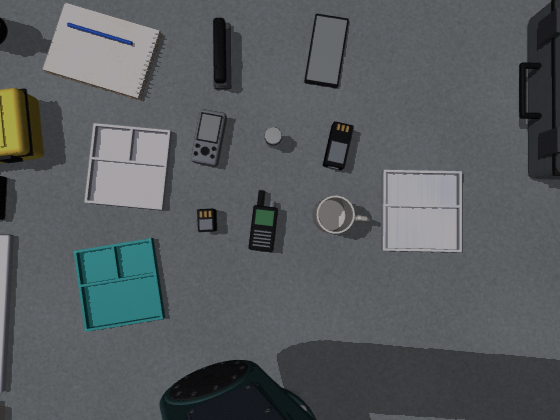

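View pics/side0.png

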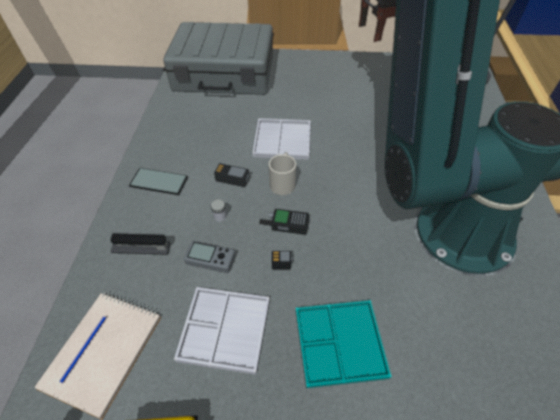

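The top view shows x up and y left. The white tray3 is at (130,167) and tray2 at (422,211), each with its wide side at the bottom. The objects are gps (209,137), capsule (273,136), large battery (339,145), small battery (206,220), radio (263,222) and mug (336,215). The turquoise tray at (118,284) is the decoy.

```bash
python3 - <<'E'
from h import *
c=optics.capture('top'); im=c['pixels']; g=im.astype(int); mx=g.max(2); 
hsv=cv2.cvtColor(im,cv2.COLOR_RGB2HSV)
def rect(mask,box,z,name):
    x0,y0,x1,y1=box; m=np.zeros(mask.shape,np.uint8); m[y0:y1,x0:x1]=mask[y0:y1,x0:x1]*255
    m=cv2.morphologyEx(m,cv2.MORPH_OPEN,np.ones((2,2)))
    cs,_=cv2.findContours(m,cv2.RETR_EXTERNAL,cv2.CHAIN_APPROX_NONE); k=np.vstack([q for q in cs if len(q)>8])
    P=np.array([ray(c,u,v,z)[:2] for u,v in k[:,0]],np.float32)*1000
    r=cv2.minAreaRect(P); print(name,np.round(r[0],1),np.round(r[1],1),round(r[2],1))
print('desk',g[110:120,250:260].mean((0,1)), g[260:270,300:310].mean((0,1)))
for b,n in(((84,115,180,218),'tray3'),((375,160,472,262),'tray2')): rect(mx>120,b,.016,n)
rect(abs(mx-0)>130,(260,122,290,150),.05,'capsule'); rect(mx>130,(310,190,375,240),.085,'mug')
for b,z,n in(((190,200,222,240),.036,'bs'),((243,186,285,258),.034,'radio'),((318,115,360,175),.036,'bl')): rect((mx<45)|(hsv[...,1]>100),b,z,n)
v=cv2.resize(im[95:265,75:475],None,fx=2,fy=2,interpolation=cv2.INTER_CUBIC); cv2.imwrite('pics/z.png',v[...,::-1])
E
```

```text
desk [92.33 96.05 99.59] [89.95 93.55 96.95]
tray3 [555.1 291.9] [160.5 165.4] 86.0
tray2 [ 477.3 -313.2] [165.1 159. ] 0.1
capsule [617.1  -5.4] [27.8 27.6] 1.2
mug [ 462.3 -138.5] [91.4 41.6] 89.4
bs [447.1 121.1] [43.9 37.9] 1.7
radio [448.5   7. ] [ 49.7 120.3] 84.6
bl [ 601.9 -137.3] [44.  94.3] 78.4
```

View pics/z.png

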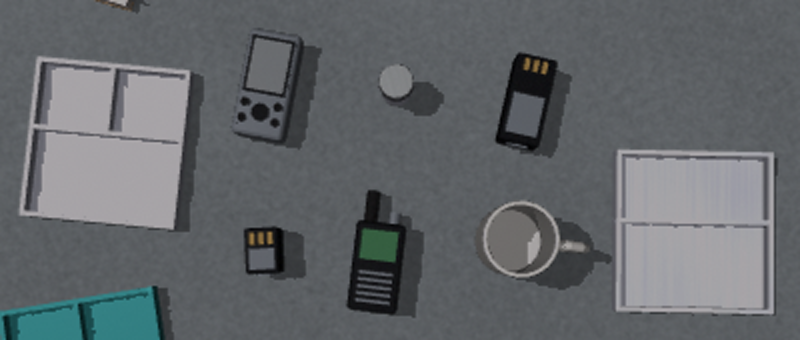

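>>> {"fn": "play_rows", "kwargs": {
  "deltas": [
    {"claw": 87,"delta_pos": [0.325,0.93,0],"rot": [0,0,-2.4]},
    {"claw": 87,"delta_pos": [0.325,0.93,0],"rot": [0,0,-2.4]},
    {"claw": 87,"delta_pos": [0.325,0.93,0],"rot": [0,0,-2.4]},
    {"claw": 87,"delta_pos": [0.325,0.93,0],"rot": [0,0,-2.4]},
    {"claw": 87,"delta_pos": [0.325,0.93,0],"rot": [0,0,-2.4]},
    {"claw": 87,"delta_pos": [0.325,0.93,0],"rot": [0,0,-2.4]},
    {"claw": 87,"delta_pos": [0.325,0.93,0],"rot": [0,0,-2.4]},
    {"claw": 87,"delta_pos": [0.325,0.93,0],"rot": [0,0,-2.4]},
    {"claw": 87,"delta_pos": [0.325,0.93,0],"rot": [0,0,-2.4]},
    {"claw": 87,"delta_pos": [0.325,0.93,0],"rot": [0,0,-2.4]}
  ],
  "newtons": 25
}}

```text
time_s: 1.45
ee_pos: [0.4013, -0.084, 0.2228]
tool_rot: [1.0, -0.006, 0.0, 0.0]
wrist_force: [0.5, 0.4, 0.2]
grip_width: 0.0871
grip_force: 0.0
```

>>> {"fn": "play_rows", "kwargs": {
  "deltas": [
    {"claw": 87,"delta_pos": [0.325,0.93,0],"rot": [0,0,-2.4]},
    {"claw": 87,"delta_pos": [0.325,0.93,0],"rot": [0,0,-2.4]},
    {"claw": 87,"delta_pos": [0,0,-0.8],"rot": [0,0,0]},
    {"claw": 87,"delta_pos": [0,0,-0.8],"rot": [0,0,0]},
    {"claw": 87,"delta_pos": [0,0,0],"rot": [0,0,0]},
    {"claw": 87,"delta_pos": [0,0,0],"rot": [0,0,0]},
    {"claw": 87,"delta_pos": [0,0,0],"rot": [0,0,0]},
    {"claw": 87,"delta_pos": [0,0,0],"rot": [0,0,0]},
    {"claw": 87,"delta_pos": [0,0,0],"rot": [0,0,0]},
    {"claw": 87,"delta_pos": [0,0,0],"rot": [0,0,0]}
  ]
}}

```text
time_s: 2.7
ee_pos: [0.4336, 0.0074, 0.1429]
tool_rot: [0.999, -0.047, 0.0, -0.0]
wrist_force: [-0.4, -0.9, 1.1]
grip_width: 0.087
grip_force: 0.0
```

```bash
cat >> h.py <<'E'
def pose():
    s=telemetry.observe(); r=R.from_quat(s['tool_rot']); y=r.as_matrix()[:,1]; z=r.as_matrix()[:,2]
    return s,s['ee_pos']*1000,np.degrees(np.arctan2(y[1],y[0])),z
def go(x,y,z,phi):
    s,p,f,zz=pose(); print('t',round(s['time_s'],2),'pos',p.round(1),'phi',round(f,2),'tilt',zz.round(4),'w',round(s['grip_width']*1000,1),'gf',round(s['grip_force'],1),'q6',round(s['q'][5],2))
    d=(np.array([x,y,z])-p); print('units',(d/50).round(3),'turn',round((phi-f+180)%360-180,2))
def wcam(f):
    s=telemetry.observe(); c=snap('wrist',f); T=np.eye(4); T[:3,:3]=R.from_quat(s['tool_rot']).as_matrix(); T[:3,3]=s['ee_pos']; return c,T@c['mount']
E
python3 - <<'E'
from h import *
go(432.6,8.5,14,-95.4)
c,T=wcam('w1.png'); np.save('T.npy',T)
c=optics.capture('top')
a=ray(c,204.5,163.2,.03);b=ray(c,214.2,112,.03); print('gps',((a+b)/2).round(4),np.degrees(np.arctan2(*(b-a)[[1,0]])))
E
```

```text
t 2.7 pos [433.6   7.4 142.9] phi -95.38 tilt [ 5.e-04  1.e-04 -1.e+00] w 87.0 gf 0.0 q6 1.52
units [-0.02   0.022 -2.578] turn -0.02
gps [0.6157 0.1236 0.03  ] -8.931285950426707
```

View pics/w1.png

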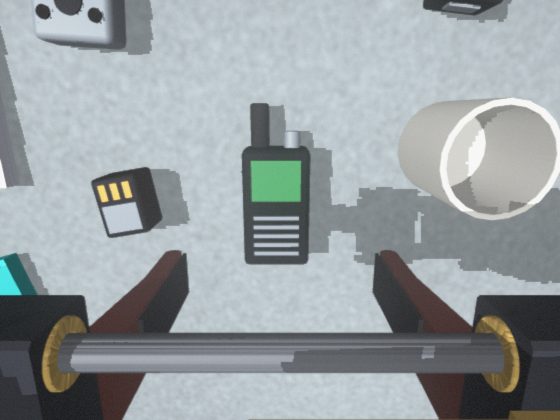

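>>> {"fn": "play_rows", "kwargs": {
  "deltas": [
    {"claw": 87,"delta_pos": [-0.02,0.02,-0.65],"rot": [0,0,0]},
    {"claw": 87,"delta_pos": [0,0,-0.65],"rot": [0,0,0]},
    {"claw": 87,"delta_pos": [0,0,-0.65],"rot": [0,0,0]},
    {"claw": 87,"delta_pos": [0,0,-0.63],"rot": [0,0,0]},
    {"claw": 87,"delta_pos": [0,0,0],"rot": [0,0,0]},
    {"claw": 30,"delta_pos": [0,0,0],"rot": [0,0,0]},
    {"claw": 30,"delta_pos": [0,0,0],"rot": [0,0,0]},
    {"claw": 30,"delta_pos": [0,0,0],"rot": [0,0,0]},
    {"claw": 30,"delta_pos": [0,0,0],"rot": [0,0,0]},
    {"claw": 30,"delta_pos": [0,0,0],"rot": [0,0,0]}
  ],
  "newtons": 30
}}

```text
time_s: 4.05
ee_pos: [0.433, 0.0087, 0.0143]
tool_rot: [0.999, -0.047, 0.001, -0.0]
wrist_force: [-0.3, 2.9, 7.0]
grip_width: 0.0498
grip_force: 30.0
```

```bash
python3 -c "
from h import *
go(519.1,278.3,114,-4)"
```

```text
t 4.05 pos [433.    8.7  14.3] phi -95.4 tilt [ 1.4e-03  3.0e-04 -1.0e+00] w 49.8 gf 30.0 q6 1.52
units [1.721 5.393 1.995] turn 91.4
```

>>> {"fn": "play_rows", "kwargs": {
  "deltas": [
    {"claw": 30,"delta_pos": [0,0,1],"rot": [0,0,0]},
    {"claw": 30,"delta_pos": [0,0,1],"rot": [0,0,0]},
    {"claw": 30,"delta_pos": [0.19,0.6,0],"rot": [0,0,10.15]},
    {"claw": 30,"delta_pos": [0.19,0.6,0],"rot": [0,0,10.15]},
    {"claw": 30,"delta_pos": [0.19,0.6,0],"rot": [0,0,10.15]},
    {"claw": 30,"delta_pos": [0.19,0.6,0],"rot": [0,0,10.15]},
    {"claw": 30,"delta_pos": [0.19,0.6,0],"rot": [0,0,10.15]},
    {"claw": 30,"delta_pos": [0.19,0.6,0],"rot": [0,0,10.15]},
    {"claw": 30,"delta_pos": [0.19,0.6,0],"rot": [0,0,10.15]},
    {"claw": 30,"delta_pos": [0.19,0.6,0],"rot": [0,0,10.15]}
  ]
}}

```text
time_s: 5.3
ee_pos: [0.5081, 0.2492, 0.1132]
tool_rot: [0.787, 0.617, -0.001, -0.0]
wrist_force: [0.3, -0.3, -2.1]
grip_width: 0.0496
grip_force: 30.0
```

>>> {"fn": "play_rows", "kwargs": {
  "deltas": [
    {"claw": 30,"delta_pos": [0.2,0.59,0],"rot": [0,0,10.2]},
    {"claw": 30,"delta_pos": [0,0,0],"rot": [0,0,0]},
    {"claw": 30,"delta_pos": [0,0,-0.5],"rot": [0,0,0]},
    {"claw": 30,"delta_pos": [0,0,-0.5],"rot": [0,0,0]},
    {"claw": 30,"delta_pos": [0,0,-0.2],"rot": [0,0,0]},
    {"claw": 30,"delta_pos": [0,0,0],"rot": [0,0,0]},
    {"claw": 30,"delta_pos": [0,0,0],"rot": [0,0,0]},
    {"claw": 30,"delta_pos": [0,0,0],"rot": [0,0,0]},
    {"claw": 30,"delta_pos": [0,0,0],"rot": [0,0,0]},
    {"claw": 30,"delta_pos": [0,0,0],"rot": [0,0,0]}
  ]
}}

```text
time_s: 6.55
ee_pos: [0.5187, 0.2781, 0.054]
tool_rot: [0.731, 0.682, 0.0, 0.0]
wrist_force: [0.9, 0.1, -2.3]
grip_width: 0.0498
grip_force: 30.0
```

```bash
python3 - <<'E'
from h import *
go(519.1,278.3,19,-4)
c,T=wcam('w2.png')
# predicted pixels of the wide compartment top corners
c4,s4=np.cos(np.radians(-4)),np.sin(np.radians(-4))
for a,b in((-77.5,75),(7.5,75),(7.5,-75),(-77.5,-75)):
    w=np.array([.5551+(a*c4-b*s4)/1e3,.2919+(a*s4+b*c4)/1e3,.016,1]); q=np.linalg.inv(T)@w
    print(np.round([c['fx']*q[0]/q[2]+c['cx'],c['fy']*q[1]/q[2]+c['cy']]))
E
```

```text
t 6.55 pos [518.7 278.1  54. ] phi -3.98 tilt [ 4.e-04  2.e-04 -1.e+00] w 49.8 gf 30.0 q6 0.44
units [ 0.009  0.005 -0.699] turn -0.02
[196.  73.]
[366.  73.]
[351. 336.]
[211. 336.]
```

View pics/w2.png

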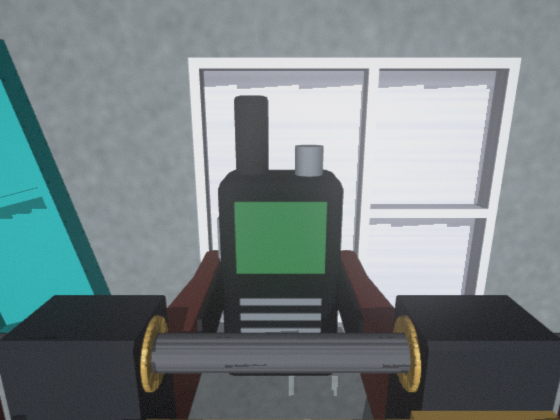

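>>> {"fn": "play_rows", "kwargs": {
  "deltas": [
    {"claw": 30,"delta_pos": [0,0,-0.4],"rot": [0,0,0]},
    {"claw": 30,"delta_pos": [0,0,-0.2],"rot": [0,0,0]},
    {"claw": 30,"delta_pos": [0,0,-0.1],"rot": [0,0,0]},
    {"claw": 30,"delta_pos": [0,0,0],"rot": [0,0,0]},
    {"claw": 64,"delta_pos": [0,0,0],"rot": [0,0,0]},
    {"claw": 64,"delta_pos": [0,0,0],"rot": [0,0,0]},
    {"claw": 64,"delta_pos": [0,0,0],"rot": [0,0,0]},
    {"claw": 64,"delta_pos": [0,0,0.5],"rot": [0,0,0]},
    {"claw": 64,"delta_pos": [0,0,0.5],"rot": [0,0,0]},
    {"claw": 64,"delta_pos": [0,0,0.6],"rot": [0,0,0]}
  ]
}}

```text
time_s: 7.85
ee_pos: [0.5181, 0.2778, 0.0992]
tool_rot: [0.731, 0.682, -0.0, -0.0]
wrist_force: [-0.4, -0.7, -0.4]
grip_width: 0.064
grip_force: 0.0
```

```bash
python3 -c "
from h import *
go(447,122.5,14,1.7)"
```

```text
t 7.85 pos [518.1 277.8  99.2] phi -3.98 tilt [-9.e-04 -3.e-04 -1.e+00] w 64.0 gf 0.0 q6 0.44
units [-1.423 -3.106 -1.703] turn 5.68
```

>>> {"fn": "play_rows", "kwargs": {
  "deltas": [
    {"claw": 87,"delta_pos": [-0.355,-0.777,0],"rot": [0,0,1.4]},
    {"claw": 87,"delta_pos": [-0.355,-0.777,0],"rot": [0,0,1.4]},
    {"claw": 87,"delta_pos": [-0.355,-0.777,0],"rot": [0,0,1.4]},
    {"claw": 87,"delta_pos": [-0.355,-0.777,0],"rot": [0,0,1.4]},
    {"claw": 87,"delta_pos": [0,0,-0.7],"rot": [0,0,0]},
    {"claw": 87,"delta_pos": [0,0,-0.6],"rot": [0,0,0]},
    {"claw": 87,"delta_pos": [0,0,-0.4],"rot": [0,0,0]},
    {"claw": 87,"delta_pos": [0,0,0],"rot": [0,0,0]},
    {"claw": 30,"delta_pos": [0,0,0],"rot": [0,0,0]},
    {"claw": 30,"delta_pos": [0,0,0],"rot": [0,0,0]}
  ]
}}

```text
time_s: 9.1
ee_pos: [0.4483, 0.1227, 0.0145]
tool_rot: [0.697, 0.717, 0.001, 0.001]
wrist_force: [-1.1, -0.0, 0.6]
grip_width: 0.0704
grip_force: 0.0
```

>>> {"fn": "play_rows", "kwargs": {
  "deltas": [
    {"claw": 30,"delta_pos": [0,0,0],"rot": [0,0,0]},
    {"claw": 30,"delta_pos": [0,0,0],"rot": [0,0,0]},
    {"claw": 30,"delta_pos": [0,0,0.4],"rot": [0,0,0]},
    {"claw": 30,"delta_pos": [0,0,0.6],"rot": [0,0,0]},
    {"claw": 30,"delta_pos": [0,0,0.6],"rot": [0,0,0]},
    {"claw": 30,"delta_pos": [0,0,0],"rot": [0,0,0]},
    {"claw": 30,"delta_pos": [0,0,0],"rot": [0,0,0]},
    {"claw": 30,"delta_pos": [0,0,0],"rot": [0,0,0]},
    {"claw": 30,"delta_pos": [0,0,0],"rot": [0,0,0]},
    {"claw": 30,"delta_pos": [0,0,0],"rot": [0,0,0]}
  ]
}}

```text
time_s: 10.35
ee_pos: [0.4472, 0.1225, 0.0931]
tool_rot: [0.697, 0.717, -0.0, -0.0]
wrist_force: [-0.9, 0.1, -1.5]
grip_width: 0.0455
grip_force: 30.0
```

```bash
python3 -c "
from h import *
go(602.7,327.7,18,-4)
wcam('w3.png')"
```

```text
t 10.35 pos [447.2 122.5  93.1] phi 1.62 tilt [-1.2e-03 -1.0e-04 -1.0e+00] w 45.5 gf 30.0 q6 0.09
units [ 3.111  4.103 -1.502] turn -5.62
```

View pics/w3.png

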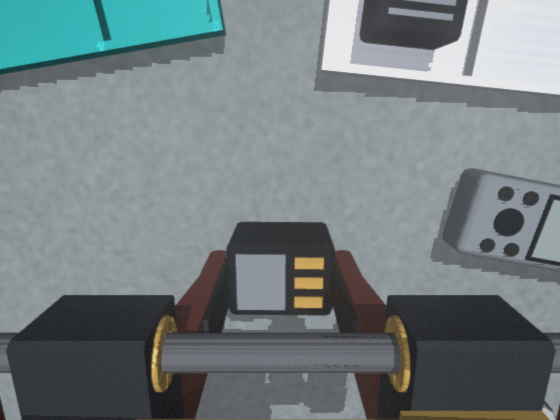

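>>> {"fn": "play_rows", "kwargs": {
  "deltas": [
    {"claw": 30,"delta_pos": [0.622,0.82,0],"rot": [0,0,-1.12]},
    {"claw": 30,"delta_pos": [0.622,0.82,0],"rot": [0,0,-1.12]},
    {"claw": 30,"delta_pos": [0.622,0.82,0],"rot": [0,0,-1.12]},
    {"claw": 30,"delta_pos": [0.622,0.82,0],"rot": [0,0,-1.12]},
    {"claw": 30,"delta_pos": [0.622,0.82,0],"rot": [0,0,-1.12]},
    {"claw": 30,"delta_pos": [0,0,0],"rot": [0,0,0]},
    {"claw": 30,"delta_pos": [0,0,-0.6],"rot": [0,0,0]},
    {"claw": 30,"delta_pos": [0,0,-0.4],"rot": [0,0,0]},
    {"claw": 30,"delta_pos": [0,0,-0.3],"rot": [0,0,0]},
    {"claw": 30,"delta_pos": [0,0,-0.18],"rot": [0,0,0]}
  ]
}}

```text
time_s: 11.65
ee_pos: [0.6023, 0.327, 0.0225]
tool_rot: [0.731, 0.682, -0.001, -0.0]
wrist_force: [-15.7, -3.7, 49.1]
grip_width: 0.0457
grip_force: 30.0
```

>>> {"fn": "play_rows", "kwargs": {
  "deltas": [
    {"claw": 30,"delta_pos": [0,0,0],"rot": [0,0,0]},
    {"claw": 30,"delta_pos": [0,0,0],"rot": [0,0,0]},
    {"claw": 56,"delta_pos": [0,0,0],"rot": [0,0,0]},
    {"claw": 56,"delta_pos": [0,0,0],"rot": [0,0,0]},
    {"claw": 56,"delta_pos": [0,0,0],"rot": [0,0,0]},
    {"claw": 56,"delta_pos": [0,0,0.4],"rot": [0,0,0]},
    {"claw": 56,"delta_pos": [0,0,0.6],"rot": [0,0,0]},
    {"claw": 56,"delta_pos": [0,0,0.8],"rot": [0,0,0]},
    {"claw": 56,"delta_pos": [0,0,0.4],"rot": [0,0,0]},
    {"claw": 56,"delta_pos": [0,0,0],"rot": [0,0,0]}
  ]
}}

```text
time_s: 12.9
ee_pos: [0.6048, 0.3283, 0.1329]
tool_rot: [0.731, 0.682, 0.003, 0.001]
wrist_force: [0.1, 0.6, 0.1]
grip_width: 0.0561
grip_force: 0.0
```

```bash
python3 -c "
from h import *
go(617,-5.4,14,-4)
snap('side','s1.png')
c=cv2.imread('pics/s1.png')[180:400,100:420]; cv2.imwrite('pics/s1z.png',cv2.resize(c,None,fx=2.4,fy=2.4))"
```

```text
t 12.9 pos [604.8 328.3 132.9] phi -3.98 tilt [ 0.0049  0.0021 -1.    ] w 56.1 gf 0.0 q6 0.47
units [ 0.244 -6.675 -2.378] turn -0.02
```

View pics/s1z.png

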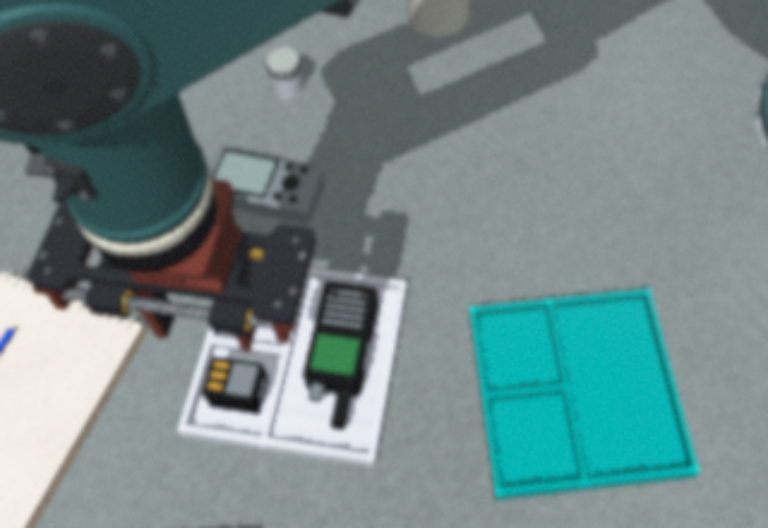

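>>> {"fn": "play_rows", "kwargs": {
  "deltas": [
    {"claw": 70,"delta_pos": [0.03,-0.834,0],"rot": [0,0,0]},
    {"claw": 70,"delta_pos": [0.03,-0.834,0],"rot": [0,0,0]},
    {"claw": 70,"delta_pos": [0.03,-0.834,0],"rot": [0,0,0]},
    {"claw": 70,"delta_pos": [0.03,-0.834,0],"rot": [0,0,0]},
    {"claw": 70,"delta_pos": [0.03,-0.834,0],"rot": [0,0,0]},
    {"claw": 70,"delta_pos": [0.03,-0.834,0],"rot": [0,0,0]},
    {"claw": 70,"delta_pos": [0.03,-0.834,0],"rot": [0,0,0]},
    {"claw": 70,"delta_pos": [0.03,-0.834,0],"rot": [0,0,0]},
    {"claw": 70,"delta_pos": [0,0,0],"rot": [0,0,0]},
    {"claw": 70,"delta_pos": [0,0,0],"rot": [0,0,0]}
  ]
}}

```text
time_s: 14.2
ee_pos: [0.6142, -0.0055, 0.1287]
tool_rot: [0.731, 0.682, -0.0, -0.001]
wrist_force: [-0.2, 0.0, 0.8]
grip_width: 0.0697
grip_force: 0.0
```

```bash
python3 - <<'E'
from h import *
go(617,-5.4,14,-4)
snap('top','t2.png'); snap('side','s2.png')
a=cv2.resize(cv2.imread('pics/t2.png')[115:225,75:185],(400,400),interpolation=cv2.INTER_CUBIC)
b=cv2.resize(cv2.imread('pics/s2.png')[280:380,170:280],(400,400),interpolation=cv2.INTER_CUBIC)
cv2.imwrite('pics/ts2.png',np.hstack([a,b]))
c,T=wcam('w4.png')
g=c['pixels']; hsv=cv2.cvtColor(g,cv2.COLOR_RGB2HSV)
E
```

```text
t 14.2 pos [614.2  -5.5 128.7] phi -4.01 tilt [-2.e-03  8.e-04 -1.e+00] w 69.7 gf 0.0 q6 -0.05
units [ 0.056  0.003 -2.294] turn 0.01
```

View pics/ts2.png

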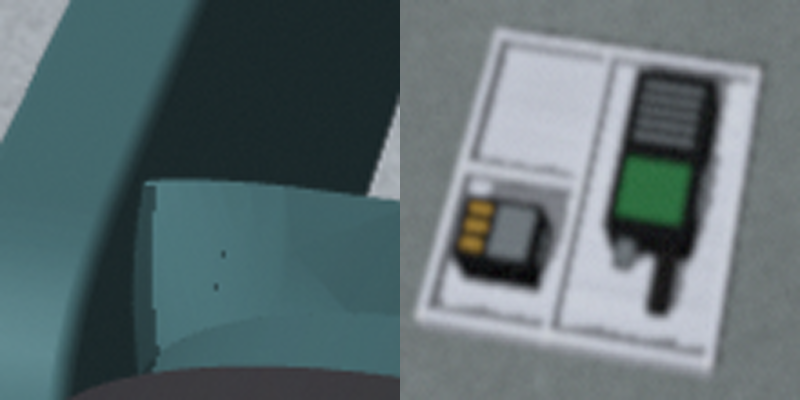

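View pics/w4.png

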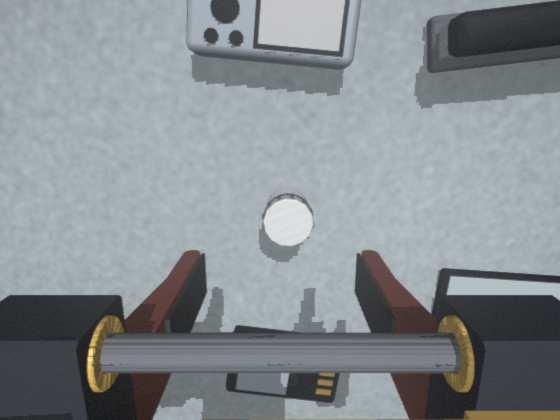

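The side view has the radio lying in the wide compartment, and the battery in its small one at about (500,240) in the crop, maybe shifted toward +x. The wrist view has the capsule at (288,222).

```bash
python3 - <<'E'
from h import *
s,p,f,z=pose(); c,T=wcam('w5.png'); print('capsule',ray(c,288,222,.05,T).round(4))
c=optics.capture('side'); W=c['world_to_cam']
im=cv2.cvtColor(c['pixels'],cv2.COLOR_RGB2BGR)
v=cv2.resize(im[280:380,170:280],None,fx=6,fy=6,interpolation=cv2.INTER_CUBIC)
def px(x,y,zz):
    q=W@np.array([x,y,zz,1]); return int(6*(c['fx']*q[0]/q[2]+c['cx']-170)+3),int(6*(c['fy']*q[1]/q[2]+c['cy']-280)+3)
a=np.radians(-4)
def box(cx,cy,lx,ly,zz,col):
    P=[px(cx+(u*np.cos(a)-w*np.sin(a)),cy+(u*np.sin(a)+w*np.cos(a)),zz) for u,w in((-lx,-ly),(lx,-ly),(lx,ly),(-lx,ly))]
    cv2.polylines(v,[np.array(P)],True,col,1)
box(.6027,.3277,.023,.017,.040,(0,255,0)); box(.6027,.3277,.023,.017,.004,(0,0,255))
box(.6027,.3277,.0325,.036,.016,(255,0,0)); box(.5551,.2919,.0825,.080,.016,(255,0,255))
cv2.imwrite('pics/o.png',v)
E
```

```text
capsule [ 0.6198 -0.0039  0.05  ]
```

View pics/o.png

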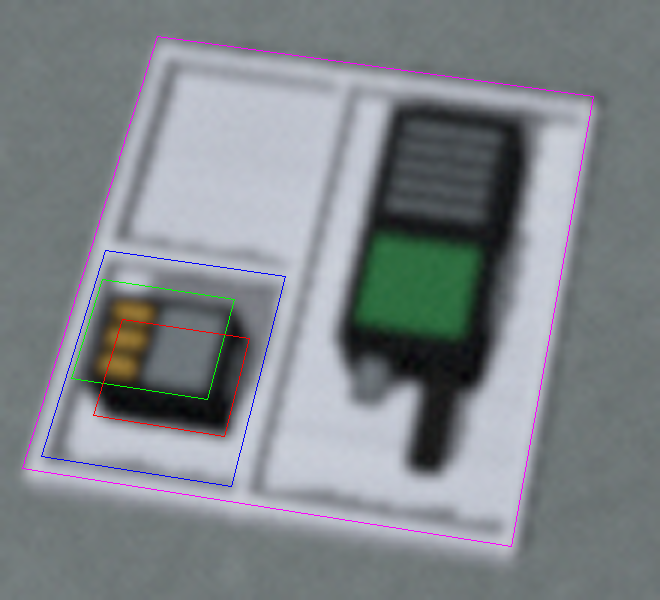

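Seated outlines (red and green) match the battery in its compartment, so it is placed well. Capsule next.

>>> {"fn": "play_rows", "kwargs": {
  "deltas": [
    {"claw": 80,"delta_pos": [0.085,0.02,-0.7],"rot": [0,0,0]},
    {"claw": 80,"delta_pos": [0,0,-0.7],"rot": [0,0,0]},
    {"claw": 80,"delta_pos": [0,0,-0.6],"rot": [0,0,0]},
    {"claw": 80,"delta_pos": [0,0,-0.28],"rot": [0,0,0]},
    {"claw": 80,"delta_pos": [0,0,0],"rot": [0,0,0]},
    {"claw": 20,"delta_pos": [0,0,0],"rot": [0,0,0]},
    {"claw": 20,"delta_pos": [0,0,0],"rot": [0,0,0]},
    {"claw": 20,"delta_pos": [0,0,0],"rot": [0,0,0]},
    {"claw": 20,"delta_pos": [0,0,0],"rot": [0,0,0]},
    {"claw": 20,"delta_pos": [0,0,0],"rot": [0,0,0]}
  ],
  "newtons": 15
}}

```text
time_s: 15.7
ee_pos: [0.6193, -0.0051, 0.0158]
tool_rot: [0.731, 0.682, 0.0, 0.0]
wrist_force: [-0.4, 0.1, -0.1]
grip_width: 0.0333
grip_force: 14.8
```

```bash
python3 -c "
from h import *
go(597.3,249.9,18,-4)"
```

```text
t 15.7 pos [619.3  -5.1  15.8] phi -3.98 tilt [ 1.e-04 -0.e+00 -1.e+00] w 33.3 gf 14.8 q6 -0.05
units [-0.44   5.099  0.044] turn -0.02
```

>>> {"fn": "play_rows", "kwargs": {
  "deltas": [
    {"claw": 20,"delta_pos": [0,0,0.6],"rot": [0,0,0]},
    {"claw": 20,"delta_pos": [0,0,1.0],"rot": [0,0,0]},
    {"claw": 20,"delta_pos": [-0.063,0.729,0],"rot": [0,0,0]},
    {"claw": 20,"delta_pos": [-0.063,0.729,0],"rot": [0,0,0]},
    {"claw": 20,"delta_pos": [-0.063,0.729,0],"rot": [0,0,0]},
    {"claw": 20,"delta_pos": [-0.063,0.729,0],"rot": [0,0,0]},
    {"claw": 20,"delta_pos": [-0.063,0.729,0],"rot": [0,0,0]},
    {"claw": 20,"delta_pos": [-0.063,0.729,0],"rot": [0,0,0]},
    {"claw": 20,"delta_pos": [-0.063,0.729,0],"rot": [0,0,0]},
    {"claw": 20,"delta_pos": [0,0,0],"rot": [0,0,0]}
  ]
}}

```text
time_s: 16.95
ee_pos: [0.5966, 0.2525, 0.0955]
tool_rot: [0.73, 0.683, 0.0, -0.0]
wrist_force: [-0.2, -1.0, -0.6]
grip_width: 0.0333
grip_force: 15.0
```

>>> {"fn": "play_rows", "kwargs": {
  "deltas": [
    {"claw": 20,"delta_pos": [0,0,-0.6],"rot": [0,0,0]},
    {"claw": 20,"delta_pos": [0,0,-0.5],"rot": [0,0,0]},
    {"claw": 20,"delta_pos": [0,0,-0.25],"rot": [0,0,0]},
    {"claw": 20,"delta_pos": [0,0,-0.08],"rot": [0,0,0]},
    {"claw": 20,"delta_pos": [0,0,0],"rot": [0,0,0]},
    {"claw": 20,"delta_pos": [0,0,0],"rot": [0,0,0]},
    {"claw": 20,"delta_pos": [0,0,-0.03],"rot": [0,0,0]},
    {"claw": 20,"delta_pos": [0,0,-0.03],"rot": [0,0,0]},
    {"claw": 20,"delta_pos": [0,0,-0.03],"rot": [0,0,0]},
    {"claw": 20,"delta_pos": [0,0,0],"rot": [0,0,0]}
  ]
}}

```text
time_s: 18.2
ee_pos: [0.5973, 0.2502, 0.0198]
tool_rot: [0.731, 0.682, 0.0, -0.0]
wrist_force: [0.5, 1.6, 1.2]
grip_width: 0.0336
grip_force: 15.0
```

```bash
python3 -c "
from h import *
go(597.3,249.9,19.5,-4); print(telemetry.observe()['wrist_force'])"
```

```text
t 18.2 pos [597.3 250.2  19.8] phi -3.98 tilt [ 0.e+00  1.e-04 -1.e+00] w 33.6 gf 15.0 q6 0.36
units [ 0.001 -0.006 -0.005] turn -0.02
[0.5364591  1.60889917 1.18034242]
```

>>> {"fn": "play_rows", "kwargs": {
  "deltas": [
    {"claw": 46,"delta_pos": [0,0,0],"rot": [0,0,0]},
    {"claw": 46,"delta_pos": [0,0,0],"rot": [0,0,0]},
    {"claw": 46,"delta_pos": [0,0,0.3],"rot": [0,0,0]},
    {"claw": 46,"delta_pos": [0,0,0.6],"rot": [0,0,0]},
    {"claw": 46,"delta_pos": [0,0,1.0],"rot": [0,0,0]},
    {"claw": 46,"delta_pos": [0,0,0.1],"rot": [0,0,0]},
    {"claw": 87,"delta_pos": [0.041,-0.281,0],"rot": [0,0,9.46]},
    {"claw": 87,"delta_pos": [0.041,-0.281,0],"rot": [0,0,9.46]},
    {"claw": 87,"delta_pos": [0.041,-0.281,0],"rot": [0,0,9.46]},
    {"claw": 87,"delta_pos": [0.041,-0.281,0],"rot": [0,0,9.46]}
  ],
  "newtons": 30
}}

```text
time_s: 19.45
ee_pos: [0.6049, 0.1934, 0.1193]
tool_rot: [0.468, 0.884, -0.0, -0.0]
wrist_force: [0.2, -0.6, 0.0]
grip_width: 0.0825
grip_force: 0.0
```

>>> {"fn": "play_rows", "kwargs": {
  "deltas": [
    {"claw": 87,"delta_pos": [0.041,-0.281,0],"rot": [0,0,9.46]},
    {"claw": 87,"delta_pos": [0.041,-0.281,0],"rot": [0,0,9.46]},
    {"claw": 87,"delta_pos": [0.041,-0.281,0],"rot": [0,0,9.46]},
    {"claw": 87,"delta_pos": [0.041,-0.281,0],"rot": [0,0,9.46]},
    {"claw": 87,"delta_pos": [0.041,-0.281,0],"rot": [0,0,9.46]},
    {"claw": 87,"delta_pos": [0,0,0],"rot": [0,0,0]},
    {"claw": 87,"delta_pos": [0,0,0],"rot": [0,0,0]},
    {"claw": 87,"delta_pos": [0,0,0],"rot": [0,0,0]},
    {"claw": 87,"delta_pos": [0,0,0],"rot": [0,0,0]},
    {"claw": 87,"delta_pos": [0,0,0],"rot": [0,0,0]}
  ]
}}

```text
time_s: 20.7
ee_pos: [0.6156, 0.1239, 0.1196]
tool_rot: [0.077, 0.997, -0.0, 0.0]
wrist_force: [-0.7, 0.4, 0.2]
grip_width: 0.0869
grip_force: 0.0
```

```bash
python3 -c "
from h import *
go(615.7,123.6,13,81.1); wcam('w6.png')"
```

```text
t 20.7 pos [615.6 123.9 119.6] phi 81.16 tilt [ 0.e+00 -1.e-04 -1.e+00] w 86.9 gf 0.0 q6 -1.33
units [ 2.000e-03 -7.000e-03 -2.133e+00] turn -0.06
```

View pics/w6.png

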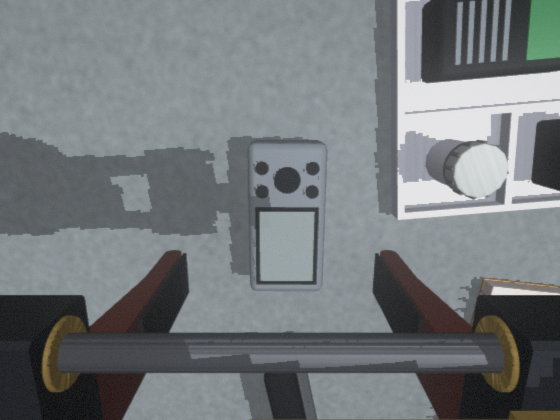

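>>> {"fn": "play_rows", "kwargs": {
  "deltas": [
    {"claw": 87,"delta_pos": [0,-0.06,-0.7],"rot": [0,0,0]},
    {"claw": 87,"delta_pos": [0,0,-0.7],"rot": [0,0,0]},
    {"claw": 87,"delta_pos": [0,0,-0.5],"rot": [0,0,0]},
    {"claw": 87,"delta_pos": [0,0,-0.23],"rot": [0,0,0]},
    {"claw": 87,"delta_pos": [0,0,0],"rot": [0,0,0]},
    {"claw": 35,"delta_pos": [0,0,0],"rot": [0,0,0]},
    {"claw": 35,"delta_pos": [0,0,0],"rot": [0,0,0]},
    {"claw": 35,"delta_pos": [0,0,0],"rot": [0,0,0]},
    {"claw": 35,"delta_pos": [0,0,0],"rot": [0,0,0]},
    {"claw": 35,"delta_pos": [0,0,0],"rot": [0,0,0]}
  ]
}}

```text
time_s: 22.0
ee_pos: [0.6167, 0.1215, 0.0142]
tool_rot: [0.077, 0.997, 0.001, 0.001]
wrist_force: [0.3, 3.2, 5.7]
grip_width: 0.0542
grip_force: 30.0
```

```bash
python3 -c "
from h import *
go(442.3,-313.3,18,0); c=optics.capture('side')
s,p,f,z=pose(); c,T=wcam('w7.png'); 
m=cv2.inRange(c['pixels'],(60,60,70),(150,155,165))
q=np.linalg.inv(T)@np.array([*p[:2]/1000,.03,1]);print(c['fx']*q[0]/q[2]+c['cx'],c['fy']*q[1]/q[2]+c['cy'])"
```

```text
t 22.0 pos [616.7 121.5  14.2] phi 81.15 tilt [ 0.0023  0.0011 -1.    ] w 54.2 gf 30.0 q6 -1.33
units [-3.489 -8.696  0.077] turn -81.15
280.0090304994139 288.2865339185833
```

>>> {"fn": "play_rows", "kwargs": {
  "deltas": [
    {"claw": 35,"delta_pos": [0,0,0.6],"rot": [0,0,0]},
    {"claw": 35,"delta_pos": [0,0,0.9],"rot": [0,0,0]},
    {"claw": 35,"delta_pos": [0,0,0.9],"rot": [0,0,0]},
    {"claw": 35,"delta_pos": [-0.349,-0.87,0],"rot": [0,0,-8.1]},
    {"claw": 35,"delta_pos": [-0.349,-0.87,0],"rot": [0,0,-8.1]},
    {"claw": 35,"delta_pos": [-0.349,-0.87,0],"rot": [0,0,-8.1]},
    {"claw": 35,"delta_pos": [-0.349,-0.87,0],"rot": [0,0,-8.1]},
    {"claw": 35,"delta_pos": [-0.349,-0.87,0],"rot": [0,0,-8.1]},
    {"claw": 35,"delta_pos": [-0.349,-0.87,0],"rot": [0,0,-8.1]},
    {"claw": 35,"delta_pos": [-0.349,-0.87,0],"rot": [0,0,-8.1]}
  ]
}}

```text
time_s: 23.35
ee_pos: [0.4917, -0.1852, 0.1326]
tool_rot: [0.543, 0.84, -0.001, -0.001]
wrist_force: [1.2, -0.8, -3.5]
grip_width: 0.0537
grip_force: 30.0
```

>>> {"fn": "play_rows", "kwargs": {
  "deltas": [
    {"claw": 35,"delta_pos": [-0.349,-0.87,0],"rot": [0,0,-8.1]},
    {"claw": 35,"delta_pos": [-0.349,-0.87,0],"rot": [0,0,-8.1]},
    {"claw": 35,"delta_pos": [-0.349,-0.87,0],"rot": [0,0,-8.2]},
    {"claw": 35,"delta_pos": [0,0,0],"rot": [0,0,0]},
    {"claw": 35,"delta_pos": [0,0,-0.8],"rot": [0,0,0]},
    {"claw": 35,"delta_pos": [0,0,-0.8],"rot": [0,0,0]},
    {"claw": 35,"delta_pos": [0,0,0],"rot": [0,0,0]},
    {"claw": 35,"delta_pos": [0,0,0],"rot": [0,0,0]},
    {"claw": 35,"delta_pos": [0,0,0],"rot": [0,0,0]},
    {"claw": 35,"delta_pos": [0,0,0],"rot": [0,0,0]}
  ]
}}

```text
time_s: 24.6
ee_pos: [0.4419, -0.3149, 0.0544]
tool_rot: [0.707, 0.708, 0.0, 0.001]
wrist_force: [0.3, 0.2, -2.4]
grip_width: 0.0538
grip_force: 30.0
```

```bash
python3 -c "
from h import *
go(442.3,-313.3,18.5,0); wcam('w8.png')"
```

```text
t 24.6 pos [ 441.9 -314.9   54.4] phi 0.08 tilt [ 0.0017 -0.0016 -1.    ] w 53.8 gf 30.0 q6 -0.75
units [ 0.007  0.032 -0.718] turn -0.08
```

View pics/w8.png

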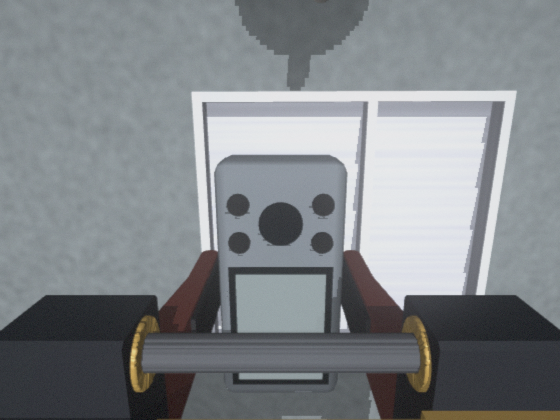

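>>> {"fn": "play_rows", "kwargs": {
  "deltas": [
    {"claw": 35,"delta_pos": [0,0.02,-0.4],"rot": [0,0,0]},
    {"claw": 35,"delta_pos": [0,0,-0.2],"rot": [0,0,0]},
    {"claw": 35,"delta_pos": [0,0,-0.06],"rot": [0,0,0]},
    {"claw": 35,"delta_pos": [0,0,-0.03],"rot": [0,0,0]},
    {"claw": 35,"delta_pos": [0,0,-0.03],"rot": [0,0,0]},
    {"claw": 35,"delta_pos": [0,0,0],"rot": [0,0,0]},
    {"claw": 64,"delta_pos": [0,0,0],"rot": [0,0,0]},
    {"claw": 64,"delta_pos": [0,0,0],"rot": [0,0,0]},
    {"claw": 64,"delta_pos": [0,0,0.4],"rot": [0,0,0]},
    {"claw": 64,"delta_pos": [0,0,1.0],"rot": [0,0,0]}
  ]
}}

```text
time_s: 25.9
ee_pos: [0.4397, -0.3121, 0.086]
tool_rot: [0.707, 0.707, -0.0, -0.003]
wrist_force: [0.6, -1.1, -0.1]
grip_width: 0.0642
grip_force: 0.0
```

```bash
python3 -c "
from h import *
go(601,-136.5,14,78.4)"
```

```text
t 25.9 pos [ 439.7 -312.1   86. ] phi 0.06 tilt [-0.0037  0.0034 -1.    ] w 64.2 gf 0.0 q6 -0.75
units [ 3.225  3.512 -1.441] turn 78.34
```

>>> {"fn": "play_rows", "kwargs": {
  "deltas": [
    {"claw": 80,"delta_pos": [0,0,0.9],"rot": [0,0,0]},
    {"claw": 80,"delta_pos": [0.403,0.439,0],"rot": [0,0,9.8]},
    {"claw": 87,"delta_pos": [0.403,0.439,0],"rot": [0,0,9.8]},
    {"claw": 87,"delta_pos": [0.403,0.439,0],"rot": [0,0,9.8]},
    {"claw": 87,"delta_pos": [0.403,0.439,0],"rot": [0,0,9.8]},
    {"claw": 87,"delta_pos": [0.403,0.439,0],"rot": [0,0,9.8]},
    {"claw": 87,"delta_pos": [0.403,0.439,0],"rot": [0,0,9.8]},
    {"claw": 87,"delta_pos": [0.403,0.439,0],"rot": [0,0,9.8]},
    {"claw": 87,"delta_pos": [0.403,0.439,0],"rot": [0,0,9.8]},
    {"claw": 87,"delta_pos": [0,0,0],"rot": [0,0,0]}
  ]
}}

```text
time_s: 27.15
ee_pos: [0.6036, -0.1365, 0.1321]
tool_rot: [0.099, 0.995, -0.0, 0.0]
wrist_force: [-0.1, 0.6, -0.7]
grip_width: 0.087
grip_force: 0.0
```

```bash
python3 -c "
from h import *
go(601,-136.5,14,78.4); wcam('w9.png')"
```

```text
t 27.15 pos [ 603.6 -136.5  132.1] phi 78.59 tilt [ 9.e-04 -1.e-04 -1.e+00] w 87.0 gf 0.0 q6 -1.71
units [-5.200e-02 -1.000e-03 -2.362e+00] turn -0.19
```

View pics/w9.png

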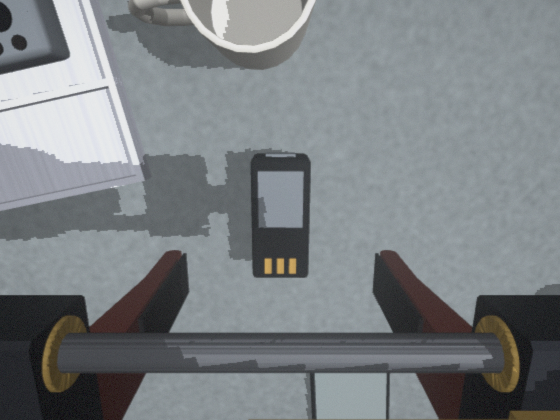

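>>> {"fn": "play_rows", "kwargs": {
  "deltas": [
    {"claw": 87,"delta_pos": [-0.05,0,-0.7],"rot": [0,0,0]},
    {"claw": 87,"delta_pos": [0,0,-0.8],"rot": [0,0,0]},
    {"claw": 87,"delta_pos": [0,0,-0.6],"rot": [0,0,0]},
    {"claw": 87,"delta_pos": [0,0,-0.25],"rot": [0,0,0]},
    {"claw": 87,"delta_pos": [0,0,0],"rot": [0,0,0]},
    {"claw": 25,"delta_pos": [0,0,0],"rot": [0,0,0]},
    {"claw": 25,"delta_pos": [0,0,0],"rot": [0,0,0]},
    {"claw": 25,"delta_pos": [0,0,0],"rot": [0,0,0]},
    {"claw": 25,"delta_pos": [0,0,0],"rot": [0,0,0]},
    {"claw": 25,"delta_pos": [0,0,0],"rot": [0,0,0]}
  ]
}}

```text
time_s: 28.45
ee_pos: [0.6, -0.1373, 0.0148]
tool_rot: [0.101, 0.995, 0.0, 0.0]
wrist_force: [-0.1, 0.8, 2.2]
grip_width: 0.0416
grip_force: 30.0
```

```bash
python3 -c "
from h import *
go(522.3,-313.1,18.5,0)"
```

```text
t 28.45 pos [ 600.  -137.3   14.8] phi 78.45 tilt [ 3.e-04  4.e-04 -1.e+00] w 41.6 gf 30.0 q6 -1.71
units [-1.554 -3.515  0.073] turn -78.45
```

>>> {"fn": "play_rows", "kwargs": {
  "deltas": [
    {"claw": 25,"delta_pos": [0,0,0.6],"rot": [0,0,0]},
    {"claw": 25,"delta_pos": [0,0,0.9],"rot": [0,0,0]},
    {"claw": 25,"delta_pos": [0,0,0.9],"rot": [0,0,0]},
    {"claw": 25,"delta_pos": [-0.194,-0.44,0],"rot": [0,0,-9.8]},
    {"claw": 25,"delta_pos": [-0.194,-0.44,0],"rot": [0,0,-9.8]},
    {"claw": 25,"delta_pos": [-0.194,-0.44,0],"rot": [0,0,-9.8]},
    {"claw": 25,"delta_pos": [-0.194,-0.44,0],"rot": [0,0,-9.8]},
    {"claw": 25,"delta_pos": [-0.194,-0.44,0],"rot": [0,0,-9.8]},
    {"claw": 25,"delta_pos": [-0.194,-0.44,0],"rot": [0,0,-9.8]},
    {"claw": 25,"delta_pos": [-0.194,-0.44,0],"rot": [0,0,-9.8]}
  ]
}}

```text
time_s: 29.7
ee_pos: [0.5309, -0.292, 0.1339]
tool_rot: [0.646, 0.763, -0.0, -0.001]
wrist_force: [0.2, -0.3, -3.0]
grip_width: 0.0417
grip_force: 30.0
```

>>> {"fn": "play_rows", "kwargs": {
  "deltas": [
    {"claw": 25,"delta_pos": [-0.194,-0.44,0],"rot": [0,0,-9.85]},
    {"claw": 25,"delta_pos": [0,0,0],"rot": [0,0,0]},
    {"claw": 25,"delta_pos": [0,0,-0.8],"rot": [0,0,0]},
    {"claw": 25,"delta_pos": [0,0,-0.8],"rot": [0,0,0]},
    {"claw": 25,"delta_pos": [0,0,0],"rot": [0,0,0]},
    {"claw": 25,"delta_pos": [0,0,0],"rot": [0,0,0]},
    {"claw": 25,"delta_pos": [0,0,0],"rot": [0,0,0]},
    {"claw": 25,"delta_pos": [0,0,0],"rot": [0,0,0]},
    {"claw": 25,"delta_pos": [0,0,0],"rot": [0,0,0]},
    {"claw": 25,"delta_pos": [0,0,0],"rot": [0,0,0]}
  ]
}}

```text
time_s: 30.95
ee_pos: [0.5223, -0.3138, 0.0549]
tool_rot: [0.707, 0.707, 0.0, 0.0]
wrist_force: [1.3, -0.0, -2.8]
grip_width: 0.0419
grip_force: 30.0
```

```bash
python3 -c "
from h import *
go(522.3,-313.1,18.8,0)
wcam('w10.png')"
```

```text
t 30.95 pos [ 522.3 -313.8   54.9] phi 0.01 tilt [ 3.e-04 -3.e-04 -1.e+00] w 41.9 gf 30.0 q6 -0.65
units [-0.001  0.015 -0.723] turn -0.01
```

View pics/w10.png

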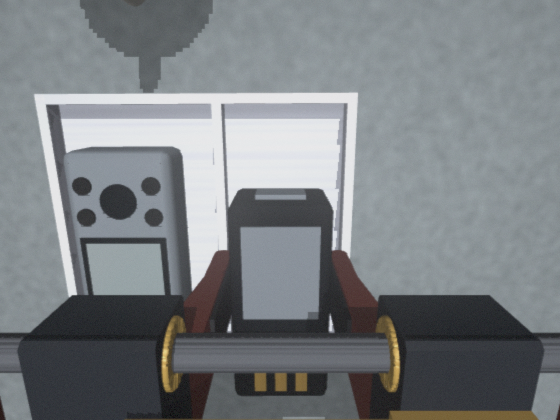

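>>> {"fn": "play_rows", "kwargs": {
  "deltas": [
    {"claw": 25,"delta_pos": [0,0,-0.4],"rot": [0,0,0]},
    {"claw": 25,"delta_pos": [0,0,-0.2],"rot": [0,0,0]},
    {"claw": 25,"delta_pos": [0,0,-0.06],"rot": [0,0,0]},
    {"claw": 25,"delta_pos": [0,0,-0.03],"rot": [0,0,0]},
    {"claw": 25,"delta_pos": [0,0,-0.03],"rot": [0,0,0]},
    {"claw": 25,"delta_pos": [0,0,0],"rot": [0,0,0]},
    {"claw": 54,"delta_pos": [0,0,0],"rot": [0,0,0]},
    {"claw": 54,"delta_pos": [0,0,0],"rot": [0,0,0]},
    {"claw": 54,"delta_pos": [0,0,0.4],"rot": [0,0,0]},
    {"claw": 54,"delta_pos": [0,0,1.0],"rot": [0,0,0]}
  ]
}}

```text
time_s: 32.25
ee_pos: [0.5206, -0.3126, 0.0874]
tool_rot: [0.707, 0.707, -0.0, -0.003]
wrist_force: [1.2, -0.5, -0.3]
grip_width: 0.0541
grip_force: 0.0
```

>>> {"fn": "play_rows", "kwargs": {
  "deltas": [
    {"claw": 54,"delta_pos": [0,0,1.0],"rot": [0,0,0]},
    {"claw": 54,"delta_pos": [0,0,1.0],"rot": [0,0,0]},
    {"claw": 54,"delta_pos": [-0.7,-0.7,0],"rot": [0,0,0]},
    {"claw": 54,"delta_pos": [-0.7,-0.7,0],"rot": [0,0,0]},
    {"claw": 54,"delta_pos": [-0.7,-0.7,0],"rot": [0,0,0]},
    {"claw": 54,"delta_pos": [-0.7,-0.7,0],"rot": [0,0,0]},
    {"claw": 54,"delta_pos": [-0.7,-0.7,0],"rot": [0,0,0]},
    {"claw": 54,"delta_pos": [-0.7,-0.7,0],"rot": [0,0,0]},
    {"claw": 54,"delta_pos": [-0.7,-0.7,0],"rot": [0,0,0]},
    {"claw": 54,"delta_pos": [0,0,0],"rot": [0,0,0]}
  ]
}}

```text
time_s: 33.5
ee_pos: [0.2748, -0.5614, 0.1889]
tool_rot: [0.708, 0.706, -0.001, 0.001]
wrist_force: [0.5, 0.0, -0.4]
grip_width: 0.0541
grip_force: 0.0
```

```bash
python3 - <<'E'
from h import *
go(0,0,0,0)
snap('top','t3.png'); a=cv2.imread('pics/t3.png')[95:265,75:475]; cv2.imwrite('pics/t3z.png',cv2.resize(a,None,fx=2,fy=2,interpolation=cv2.INTER_CUBIC))
E
```

```text
t 33.5 pos [ 274.8 -561.4  188.9] phi -0.22 tilt [-3.0e-04 -1.8e-03 -1.0e+00] w 54.1 gf 0.0 q6 -1.22
units [-5.496 11.228 -3.778] turn 0.22
```

View pics/t3z.png

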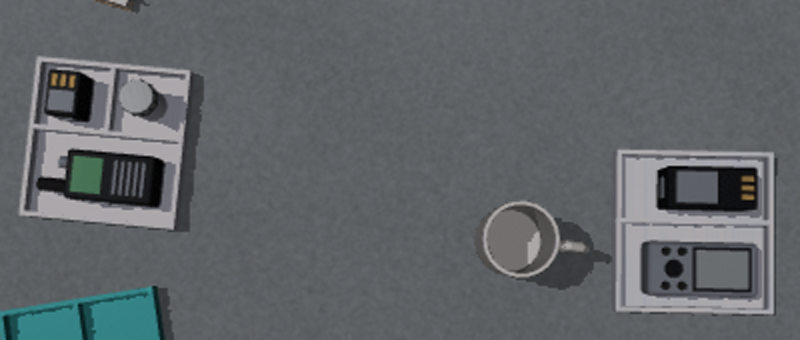

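```bash
python3 - <<'E'
from h import *
c=optics.capture('top'); a=np.radians(-4)
def t(n,u,v,z,o,a):
    p=(ray(c,u/2+75,v/2+95,z)[:2]*1000-o); print(n,(np.array([[np.cos(a),np.sin(a)],[-np.sin(a),np.cos(a)]])@p).round(1))
o=np.array([555.1,291.9])
for z in(.02,.03): t('ant tip',38,184,z,o,a)
t('radio end',163,180,.036,o,a); t('side up',115,151,.038,o,a); t('side dn',110,203,.038,o,a)
t('bs L',46,90,.04,o,a); t('bs top',70,70,.04,o,a); t('bs R (top face)',82,95,.04,o,a);t('bs bot',64,115,.04,o,a)
t('cap',138,96,.054,o,a)
o=np.array([477.3,-313.2])
t('gps L',643,268,.034,o,0);t('gps R',759,270,.034,o,0);t('gps up',700,243,.034,o,0);t('gps dn',700,297,.034,o,0)
t('bl L',660,188,.04,o,0);t('bl R',759,190,.04,o,0);t('bl up',710,167,.04,o,0);t('bl dn',710,211,.04,o,0)
E
```

```text
ant tip [-48.6  62.9]
ant tip [-49.  58.]
radio end [-33.8 -69.1]
side up [ -9.5 -18.9]
side dn [-61.7 -19.6]
bs L [44.9 55.8]
bs top [67.1 34.1]
bs R (top face) [43.2 19.3]
bs bot [21.5 35. ]
cap [ 44.8 -41.8]
gps L [-37.5  58.6]
gps R [-36.8 -56.2]
gps up [-11.4   2.3]
gps dn [-64.9   2. ]
bl L [42.  44.4]
bl R [ 42.2 -53.2]
bl up [63.9 -4.8]
bl dn [20.3 -5. ]
```

```bash
python3 -c "
from h import *
print(order.finish_job())"
```

```text
the job is handed in; nothing more can be done
None
```

Both kits are made up and the job is handed in after about 34 s of robot time. The last top view shows all five things inside their compartments, top side up (the capsule standing), and the mug untouched; the judge's verdict wasn't returned.

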